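Hold two foam blocks under pressure in the gluing jig

ROBOT

A 7-joint arm with a two-finger parallel gripper is mounted at the origin on the work surface; the furniture and walls round the work are solid. World frame = base frame: x ahead of the robot, y to its left, z up, the work surface at z = 0. Lengths are in m, angles in rad, forces in N, time in s.
With the tool pointing down it reaches from about 0.425 to 1.025 m from the base axis. Payload 9.4 kg.
Tool frame: the origin (TCP) lies midway between the tips of the shut fingers; the grasp point (between the pads) lies 19 mm behind it (grip_point_offset is the distance from the TCP to the grasp point, in m); z points along the fingers, y is the line along which they close (so a half turn about z gives the same grasp; the last joint's range is limited). The gripper opens to 93 mm and grips with 3 to 60 N. Pads are 15 mm wide; open, the fingers measure 128 mm over their backs; the gripper's body (75 mm by 188 mm) begins 65 mm behind the grasp point.
Start: joints at [1.064, 0.599, -0.003, 1.599, 0.002, 0.943, -0.08], TCP at [0.302, -0.659, 0.219] pointing down, gripper open.
Joint ranges: [-2.57, 2.57], [-0.35, 1.97], [-1.29, 1.29], [0.11, 2.56], [-1.05, 4.19], [0.11, 1.86], [-2.63, 2.63]. Speed limits (rad/s): [2.22, 2.22, 3.01, 3.01, 3.14, 3.14, 3.14].

INTERFACE

Orientations are given as a unit quaternion [w, x, y, z].
In Python, from station import get_obs, capture, calibration, sign_off, grip_point_offset gives the robot as it stands. The module is installed in compiled form; this text tells all that it offers.
- The arm moves only by the tool carry_out, never from a script. Its argument "targets" is text: rows parted by semicolons, each of 5 numbers parted by spaces: the shift along the tool's x, y, z in shares of 80 cm (1.0 is 80 cm), then the turn about the tool's z in parts of the range, where 1.0 means pi rad, then the opening, from 0 (shut) to 1 (fully open). In form: dx dy dz twist claw; .... A call has 1 to 20 rows; each row is the pose to reach, as a shift and turn from the pose commanded when the call began, along the tool's axes at that moment; what a row does not reach only later rows make up. A row lasts 1/10 s, in which the tool goes at most 50 mm and 8.59 degrees, less where a joint would pass 70% of its speed; a pose out of reach is approached as far as the arm can. No shift or turn number may pass 1 either way. A call with a gripper value outside its range is refused whole. The fingers move at their own pace and stop on an object; the grip force is fixed at half the most. Time passes only in rows, so rows that repeat a pose let the fingers close. It gives the time, the measured TCP pose, the force, the opening and the grip force at its end, in the units of the state.
- get_obs(): the state, without advancing time (a new reading comes with each control period).
- capture(name): name is "side" or "top"; returns (picture, depth): 420x560x3 uint8, blue, green, red; 420x560 float32, m along the optical axis (not along the pixel's ray), 0 where there is no reading.
- calibration(name): a dict with "fx", "fy", "cx", "cy" (pixels), "k1" (the pictures are not rectified: a ray, as slopes to the right and down, at radius r is drawn at 1 + k1 r^2 times it, then the intrinsics apply), "R" (3x3) and "t" (3): a world point X has camera coordinates R X + t. Camera axes: x right, y down, z forward; pixel columns grow to the right and rows downward; lengths in m; the calibration is good to about 2 mm. A picture is of the moment at which its call begins. calibration takes no time and is no camera call.
- sign_off(): hands the job in; it is judged then, once.
The state is a dict: "t": time; "qpos": joint angles; "dq": joint speeds; "effort": joint torques, N m; "eef_pos": TCP position; "eef_rot": TCP orientation; "contact_force": force on the tool from outside, world axes, zero at the start; "torque": the same for the moment, N m; "opening": opening from 0.0 (shut) to 1.0 (fully open); "gripper_force": force on a finger pad.
Only numpy, scipy, OpenCV 4.12 (cv2) and the standard library are available. Lean on these libraries where they do the work, as an engineer would, in place of code of your own. Each camera call takes 0.05 s, during which the arm holds its last target. There are 200 camera calls.

TASK

Lay the loose grey foam block in the channel of the gluing jig, long side along the channel, between the orange-handled ram and the foam block already lying there, and let go of it. Then push the ram by its orange handle so that the two blocks are squeezed end to end against the sprung pad until the gauge needle stands in the green, never letting it reach the red, and keep it there while the glue grabs: after at least 2 s in the green, finish still holding the handle pushed. Do not touch the blocks while pressing, and leave the clay jar and the tape roll where they stand.

Things in the scene. Friction and masses are not known exactly. Their poses are not given: they have to be found in the camera images.
- jig: Fixed aluminium gluing jig, 300 x 90 mm. Origin: centre of its underside; x = clamping direction, from the orange-handled ram to the sprung pad and gauge; z up. Bed top at z 12 mm. A channel 45 mm wide (y +-22.5 mm) runs along x between two dark rails 12 mm wide, tops at z 19 mm. Behind the pad a grey gauge housing: x 74 to 146, y +-39, top z 48 mm.
- dial (a point): Centre of the gauge's round white dial, 70 mm diameter, facing up at z 51 mm, jig x = 110 mm. Its black needle points to the jig's +y at rest and turns clockwise (seen from above) by 0.18 rad for each mm the pad is pushed back: green arc from 5 to 10 mm, red arc from 12 to 14 mm.
- bay (a point): Point on the bed surface (z 12 mm), mid-channel at jig x = -62 mm: a good place for the middle of the loose block's underside. At rest the free length of channel between ram face and the block already lying in it is 70 to 81 mm; the point is near its middle.
- ram (a joint): Travel of the ram along the jig's +x (m): 0 = at rest, held back by a light spring (2 N, plus 40 N per m); end stop 0.065. Its flat steel face stands at jig x = -105 mm at rest. With both 52 mm blocks pushed together against the resting pad it reads about 0.041, and beyond that 0.041 + the pad's travel.
- handle (a point): Middle of the top of the ram's upright orange handle, moving with the ram: jig x = -126 mm at rest, top 100 mm above the table. The handle is a block 18 mm thick along the jig's x and 34 mm wide along its y, upright between 36 and 100 mm; it can be pinched from above or pushed.
- spring_pad (a joint): How far the sprung pad at the far end of the channel is pushed back along the jig's +x (m): 0 = at rest, hard stop 0.014. Spring 1200 N per m, so the green means 6 to 12 N. Its flat face stands at jig x = +40 mm at rest. Green on the dial = 0.005 to 0.010; red = 0.012 and more.
- block_a: Light grey rigid foam block, 37 x 52 x 22 mm (x, y, z of the block; y is the long side), 40 g, loose, already lying in the channel in front of the pad, long side along the jig's x. Origin: centre of its underside.
- block_b: The loose block, just like the other: light grey rigid foam, 37 x 52 x 22 mm (x, y, z; y is the long side), about 40 g, lying flat on the table at any yaw. Origin: centre of its underside.
- clay_jar: Brown clay jar, 72 mm diameter, 107 mm tall, standing loose on the table. Origin: centre of its underside. Leave alone.
- film_tape: Beige roll of tape, 60 mm diameter, 19 mm high, lying loose on the table. Origin: centre of its underside. Leave alone.
Not all that is in view belongs to the job. Leave any brown look-alike of the block_a alone. Leave any brown look-alike of the block_b alone.

How it is judged:
On the way, in this order (a step that is already met when the one before it is completed fails the run):
1. the loose block lies flat in the channel between ram and other block, long side along it, let go, the ram not yet pushed (x of block_b in the frame of jig between -0.09 and -0.025 m and y of block_b in the frame of jig between -0.007 and 0.007 m and z of block_b in the frame of jig below 0.015 m and angle between block_b's own z axis and vertical below 0.06 rad and angle between the y axis of block_b and the x axis of jig, either way round below 0.25 rad and contact force between the fingers and block_b below 0.2 N and value of joint spring_pad below 0.003 m), for 0.2 s.
2. the gauge stays in the green for 2 s, pushed by the ram through both blocks (value of joint spring_pad between 0.005 and 0.01 m and value of joint ram above 0.043 m and contact force between block_a and block_b above 3 N and contact force between each of the arm, the fingers and block_b below 0.3 N and contact force between each of the arm, the fingers and block_a below 0.3 N), for 2 s.
At the end, for the whole second after the job is handed in: The fingers still hold the ram pushed: gauge in the green (pad back 5 to 10 mm), both blocks flat in the channel, square to it within 0.08 rad, squeezed end to end with more than 3 N between ram and pad, nothing of the robot touching the blocks, and at rest (all of step 2 and value of joint ram below 0.054 m and contact force between the fingers and jig above 3 N and z of each of block_b, block_a in the frame of jig below 0.015 m and y of block_b in the frame of jig between -0.007 and 0.007 m and angle between the y axis of each of block_b, block_a and the x axis of jig, either way round below 0.08 rad and linear speed of block_b below 0.01 m/s); the arm keeps its last pose, push and grip.
It fails at once if the gauge reaches the red (pad back 12 mm) (value of joint spring_pad above 0.012 m).
It fails at once if the clay jar is moved 2 cm or tipped (distance of clay_jar from where it was at the start of the episode above 0.02 m or angle between clay_jar's own z axis and vertical above 0.3 rad).
It fails at once if the tape roll is moved 2 cm (distance of film_tape from where it was at the start of the episode above 0.02 m).
It also fails if it takes over 54 s, if anything falls off the work surface, if the arm or the gripper's body presses on something with over 40 N, if the wrist force passes 120 N, or if a joint passes its speed limit or range.

## Working session

There is one attempt and no reset: what is moved stays moved. The work goes in short steps, Python scripts to look and compute and a tool call to move; the robot and the scene stay as the last step left them, time stands still between calls to the robot, and variables do not carry over. Pictures are saved under pics/ and viewed, at most 10 in all, crops included, and the job is handed in when it is done.

Besides the shell and the picture viewer there is one more tool, called after "Call:" as name(argument=value, ...) on one line, values as JSON. carry_out: Moves the arm, as the interface text tells. Its arguments: {"type":"object","properties":{"targets":{"type":"string"}},"required":["targets"]}

```bash
mkdir -p pics
python3 - <<'E'
from station import *
import cv2,numpy as np
o=get_obs();print({k:np.round(v,3) for k,v in o.items()},grip_point_offset)
for n in("top","side"):
    p,d=capture(n);cv2.imwrite(f"pics/{n}0.png",p);np.savez(f"{n}0.npz",p=p,d=d)
    print(n,{k:np.round(v,3).tolist() for k,v in calibration(n).items()})
E
```

```text
{'t': np.float64(0.0), 'qpos': array([ 1.064,  0.6  , -0.003,  1.6  ,  0.002,  0.943, -0.08 ]), 'dq': array([-0.002, -0.   , -0.   ,  0.001, -0.001,  0.   , -0.   ]), 'effort': array([-1.0000e-03, -7.6509e+01,  1.4970e+00, -2.5236e+01, -5.2000e-02,
        1.7000e-02,  0.0000e+00]), 'eef_pos': array([ 0.302, -0.659,  0.218]), 'eef_rot': array([-0.001,  0.977,  0.213, -0.   ]), 'contact_force': array([-0.88 , -0.252,  0.383]), 'torque': array([-0.05 ,  0.   ,  0.017]), 'gripper_force': np.float64(0.0), 'opening': np.float64(0.999)} 0.0188
top {'fx': 406.251, 'fy': 406.251, 'cx': 278.44, 'cy': 209.293, 'k1': -0.033, 'R': [[0.074, -0.997, 0.003], [-0.975, -0.073, -0.208], [0.208, 0.013, -0.978]], 't': [-0.061, 0.581, 1.102]}
side {'fx': 470.672, 'fy': 470.672, 'cx': 278.02, 'cy': 212.17, 'k1': -0.131, 'R': [[-0.913, -0.407, -0.017], [-0.265, 0.625, -0.734], [0.309, -0.666, -0.679]], 't': [0.519, 0.23, 1.34]}
```

View pics/top0.png

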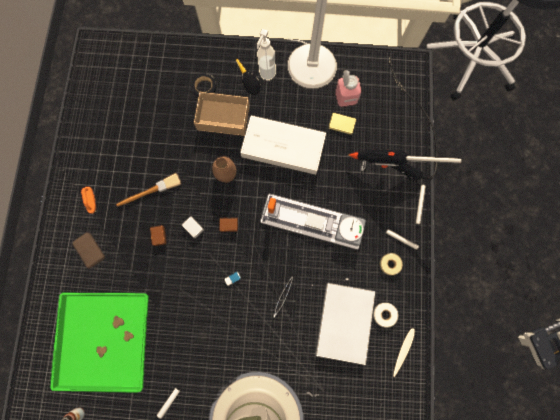

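View pics/side0.png

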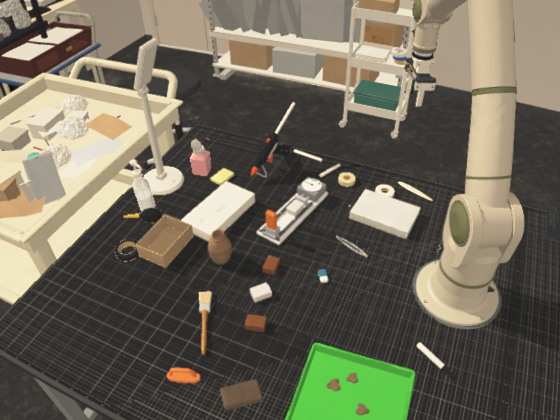

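The light block at top (193,227) / side (261,293) looks like block_b. The things that could be mistaken for it are the brown blocks at top (158,235) and (228,225), the block in the channel at about (293,214), and the white/blue eraser at (232,279). The jig runs from the orange handle (271,204) to the dial (350,229), with the jar at (224,169). The tape is either (391,264) or (386,315). I'll measure from both views and check a close crop.

```bash
cat > h.py <<'E'
from station import *
import cv2,numpy as np
from scipy.optimize import brentq
def K(n):
    c=calibration(n);return c,np.array([[c['fx'],0,c['cx']],[0,c['fy'],c['cy']],[0,0,1.]]),np.array([c['k1'],0,0,0.])
def world(n,uv,z):   # depth along axis -> world
    c,k,D=K(n);uv=np.asarray(uv,float).reshape(-1,1,2)
    s=cv2.undistortPoints(uv,k,D).reshape(-1,2)
    return (np.c_[s,np.ones(len(s))]*np.ravel(z)[:,None]-np.array(c['t']))@np.array(c['R'])
def cloud(n,d,box):
    x0,y0,x1,y1=box;v,u=np.mgrid[y0:y1,x0:x1]
    uv=np.c_[u.ravel(),v.ravel()];z=d[v,u].ravel()
    return uv,world(n,uv,z)
def atz(n,uv,h):  # ray meets plane z=h
    c=calibration(n);a=world(n,[uv],[1.])[0];o=-np.array(c['R']).T@np.array(c['t'])
    return o+(a-o)*(h-o[2])/(a[2]-o[2])
def proj(n,X):
    c,k,D=K(n);return cv2.projectPoints(np.atleast_2d(X).astype(float),cv2.Rodrigues(np.array(c['R']))[0],np.array(c['t']),k,D)[0].reshape(-1,2)
def seg(n,p,d,box,lo,hi,zr):
    uv,X=cloud(n,d,box);hsv=cv2.cvtColor(p,cv2.COLOR_BGR2HSV)[uv[:,1],uv[:,0]]
    m=((hsv>=lo)&(hsv<=hi)).all(1)&(X[:,2]>zr[0])&(X[:,2]<zr[1])
    return uv[m],X[m]
E
python3 - <<'E'
from h import *
D={n:np.load(n+'0.npz') for n in('top','side')}
def rep(name,n,box,lo,hi,zr):
    uv,X=seg(n,D[n]['p'],D[n]['d'],box,lo,hi,zr)
    if len(X)<4: print(name,n,len(X));return
    r=cv2.minAreaRect((X[:,:2]*1000).astype(np.float32))
    print(name,n,len(X),'px',uv.mean(0).round(1),'mean',X.mean(0).round(4),'zpct',np.percentile(X[:,2],[5,50,95]).round(4),'rect',np.round(r[0],1),np.round(r[1],1),round(r[2],1))
rep('B','top',(178,212,208,242),(0,0,130),(180,60,255),(.014,.04))
rep('B','side',(245,280,278,305),(0,0,130),(180,60,255),(.018,.04))
rep('H','top',(260,192,285,215),(3,150,120),(18,255,255),(.08,.12))
rep('H','side',(260,205,282,235),(3,150,120),(18,255,255),(.095,.12))
rep('dial','top',(330,208,372,250),(0,0,170),(180,60,255),(.04,.07))
rep('dial','side',(295,172,332,202),(0,0,150),(180,60,255),(.04,.07))
rep('A','top',(275,200,325,232),(0,0,150),(180,60,255),(.028,.045))
rep('tbl','top',(200,240,230,270),(0,0,0),(180,255,255),(-.05,.05))
p=D['top']['p'];a=cv2.resize(p[180:255,170:380],None,fx=3.7,fy=3.7,interpolation=cv2.INTER_CUBIC)
q=D['side']['p'];b=cv2.resize(q[170:310,210:350],None,fx=2.2,fy=2.2,interpolation=cv2.INTER_CUBIC)
c=np.zeros((a.shape[0]+b.shape[0],a.shape[1],3),np.uint8);c[:a.shape[0]]=a;c[a.shape[0]:,:b.shape[1]]=b
cv2.imwrite('pics/crop.png',c)
E
```

```text
B top 222 px [192.  226.7] mean [0.5215 0.2316 0.0222] zpct [0.0183 0.0222 0.0256] rect [521.3 231.4] [54.5 36.1] 47.6
B side 213 px [260.5 290.1] mean [0.5187 0.2329 0.0235] zpct [0.0193 0.0235 0.0274] rect [519.7 231.1] [52.4 43.1] 48.9
H top 78 px [271.4 204.2] mean [0.5893 0.0019 0.0982] zpct [0.0889 0.0989 0.1045] rect [590.8   2. ] [17.7 31.9] 79.6
H side 41 px [270.9 213.6] mean [0.5885 0.0053 0.0993] zpct [0.0957 0.0993 0.1029] rect [588.8   4.7] [15.3 31.8] 70.1
dial top 448 px [350.2 227.9] mean [ 0.5472 -0.227   0.0513] zpct [0.0472 0.0515 0.0552] rect [ 554.6 -224.6] [89.8 72.4] 34.9
dial side 246 px [310.5 185.8] mean [ 0.5443 -0.2229  0.0511] zpct [0.046  0.051  0.0558] rect [ 549.  -212.5] [103.9  71.8] 78.4
A top 274 px [307.8 218.6] mean [ 0.5685 -0.1053  0.0347] zpct [0.0307 0.0348 0.0391] rect [575.  -78.7] [149.1  37.7] 77.0
tbl top 897 px [214.5 254.5] mean [0.4472 0.1604 0.0005] zpct [-0.0035  0.0005  0.0041] rect [447.5 161. ] [86.6 88.4] 4.7
```

View pics/crop.png

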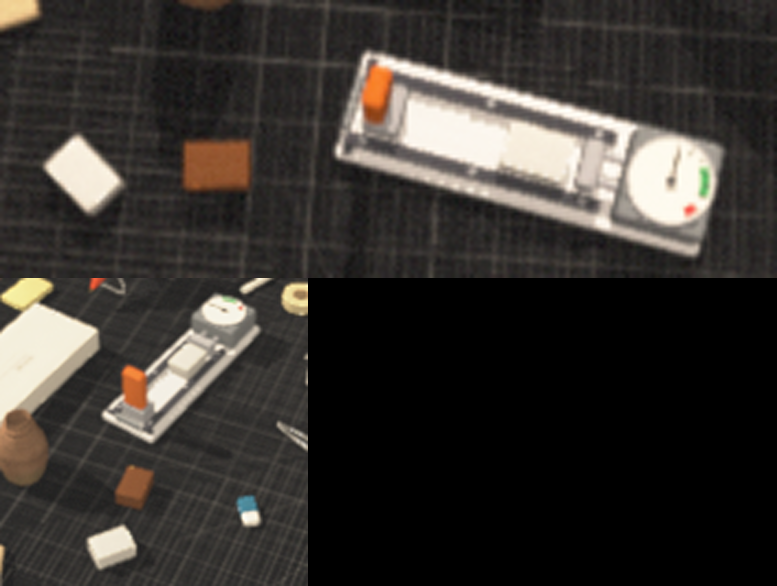

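The crop confirms block_b as the whitish block. The handle is at crop (377,92), the dial centre at (672,181) and the jig corners at (369,53), (338,155) and (697,253). Heights match the text: block top 22 mm, handle 99 mm, dial 51 mm.

```bash
cat >> h.py <<'E'
from scipy.spatial.transform import Rotation as Rn
def tomove(P,o=None):   # world point -> shift in tool axes, cm
    o=o or get_obs();q=o['eef_rot'];R=Rn.from_quat([q[1],q[2],q[3],q[0]]).as_matrix()
    yaw=np.degrees(np.arctan2(R[1,1],R[0,1]))
    return (R.T@(np.array(P)-o['eef_pos'])*100).round(2),'tool-y yaw',yaw.round(2),'tilt z',R[:,2].round(4)
E
python3 - <<'E'
from h import *
f=lambda x,y:(x/3.7+170-.36,y/3.7+180-.36)
C=[atz('top',f(*c),.012)[:2] for c in((369,53),(338,155),(697,253))]
print('corners',np.round(C,4), 'len',np.linalg.norm(C[2]-C[1]),np.linalg.norm(C[0]-C[1]))
dial=atz('top',f(672,181),.051); print('dial',dial)
D=np.load('side0.npz')
ds=atz('side',(222/2.2+210-.3,(311-278)/2.2+170-.3),.051);print('dial side',ds)
H=np.array([.5898,.0034])
for n,a in(('long edge',C[2]-C[1]),('short',C[0]-C[1]),('h-d',dial[:2]-H)):print(n,np.degrees(np.arctan2(a[1],a[0])),np.linalg.norm(a))
print('ctr',(C[0]+C[2])/2)
P=np.load('top0.npz')
for n,box in(('top',(178,212,208,242)),('side',(245,280,278,305))):
    z=np.load(n+'0.npz');uv,X=seg(n,z['p'],z['d'],box,(0,0,130),(180,60,255),(.018,.04))
    # top face outline: bright pixels meeting plane z=.022
    Q=np.array([atz(n,u,.022)[:2] for u in uv]);print(n,cv2.minAreaRect((Q*1000).astype(np.float32)),Q.mean(0))
z=np.load('top0.npz')
for nm,box in(('jar',(205,150,240,185)),('t1',(378,252,404,276)),('t2',(370,300,400,330))):
    uv,X=cloud('top',z['d'],box);m=X[:,2]>.012;print(nm,X[m].mean(0).round(3),X[m][:,2].max().round(3),np.ptp(X[m][:,:2],axis=0).round(3))
print(tomove([.5205,.2315,.12]))
E
```

```text
corners [[ 0.6396  0.0131]
 [ 0.5537  0.0313]
 [ 0.4961 -0.259 ]] len 0.2958817550803664 0.08779835569983412
dial [ 0.54551032 -0.23029424  0.051     ]
dial side [ 0.54607231 -0.22836819  0.051     ]
long edge -101.22638406546183 0.2958817550803664
short -11.955147678704012 0.08779835569983412
h-d -100.73140944826292 0.23785409724766254
ctr [ 0.56783116 -0.12295033]
top ((521.5247802734375, 231.76849365234375), (52.82164001464844, 36.041446685791016), 47.715572357177734) [0.5217653  0.23199299]
side ((518.7216186523438, 232.19122314453125), (52.699859619140625, 42.383705139160156), 48.54236602783203) [0.51930218 0.23191034]
jar [0.685 0.147 0.081] 1.199 [0.386 0.217]
t1 [ 0.454 -0.351  0.035] 1.199 [0.143 0.352]
t2 [ 0.314 -0.332  0.03 ] 1.199 [0.077 0.342]
(array([ 56.97, -71.8 ,   9.88]), 'tool-y yaw', np.float64(-65.37), 'tilt z', array([-7.0e-04,  1.2e-03, -1.0e+00]))
```

Block_b is at (0.5205, 0.232) with yaw 47.8° from both views. The jig centre is (0.568, -0.123) and its axis lies at -101.2°. First I'll move over the block.

The rows are not in the units I measure in: shifts go in shares of 80 cm and turns go in shares of pi rad. I convert before sending: -71.8 cm / 80 = -0.8975, 57 cm / 80 = 0.7125, -0.4 rad / 3.1416 = -0.1273.

Call:
carry_out(targets="0.1875 -0.2363 0 -0.0318 0.65;0.375 -0.4725 0 -0.0637 0.65;0.5625 -0.7088 0 -0.0955 0.65;0.5625 -0.7088 0 -0.1273 0.65;0.5625 -0.7088 0 -0.1273 0.65;0.5625 -0.7088 0 -0.1273 0.65;0.5625 -0.7088 0 -0.1273 0.65;0.5625 -0.7088 0 -0.1273 0.65;0.5625 -0.7088 0 -0.1273 0.65;0.5625 -0.7088 0 -0.1273 0.65;0.7125 -0.8975 0 -0.1273 0.65;0.7125 -0.8975 0 -0.1273 0.65;0.7125 -0.8975 0 -0.1273 0.65;0.7125 -0.8975 0 -0.1273 0.65;0.7125 -0.8975 0 -0.1273 0.65;0.7125 -0.8975 0 -0.1273 0.65;0.7125 -0.8975 0 -0.1273 0.65;0.7125 -0.8975 0 -0.1273 0.65;0.7125 -0.8975 0 -0.1273 0.65;0.7125 -0.8975 0 -0.1273 0.65")

```text
t: 2.1
eef_pos: [0.5208, 0.2341, 0.2181]
eef_rot: [-0.001, 0.914, 0.405, -0.0]
contact_force: [0.0, -0.6, 0.5]
opening: 0.656
gripper_force: 0.0
```

```bash
python3 -c "
from h import *
print(tomove([.5205,.232,.009]),get_obs()['eef_pos'],get_obs()['opening'],get_obs()['t'])"
```

```text
(array([-0.18,  0.15, 20.9 ]), 'tool-y yaw', np.float64(-42.21), 'tilt z', array([-7.e-04,  9.e-04, -1.e+00])) [0.52076675 0.23414929 0.218051  ] 0.655817295512362 2.1
```

Scaled: 20.9 cm / 80 = 0.2613, 20.2 cm / 80 = 0.2525.

Call:
carry_out(targets="-0.0013 0.0013 0.0625 0 0.65;-0.0013 0.0013 0.125 0 0.65;-0.0013 0.0013 0.175 0 0.65;-0.0013 0.0013 0.2125 0 0.65;-0.0013 0.0013 0.2375 0 0.65;-0.0013 0.0013 0.2525 0 0.65;-0.0013 0.0013 0.2613 0 0.65;-0.0013 0.0013 0.2613 0 0.65;-0.0013 0.0013 0.2613 0 0.65;-0.0013 0.0013 0.2613 0 0.65")

```text
t: 3.1
eef_pos: [0.5217, 0.2298, 0.0107]
eef_rot: [-0.0, 0.915, 0.403, 0.001]
contact_force: [-0.4, 0.3, -0.1]
opening: 0.653
gripper_force: 0.0
```

```bash
python3 -c "
from h import *
print(tomove([.5205,.232,.009]),get_obs()['eef_pos'])
a,_=capture('top');b,_=capture('side')
a=cv2.resize(a[190:260,150:240],None,fx=4.4,fy=4.4);b=cv2.resize(b[250:320,215:305],None,fx=4.4,fy=4.4);cv2.imwrite('pics/g1.png',np.hstack([a,b]))"
```

```text
(array([ 0.08, -0.24,  0.17]), 'tool-y yaw', np.float64(-42.47), 'tilt z', array([ 1.4e-03,  7.0e-04, -1.0e+00])) [0.52169244 0.22981783 0.01065834]
```

View pics/g1.png

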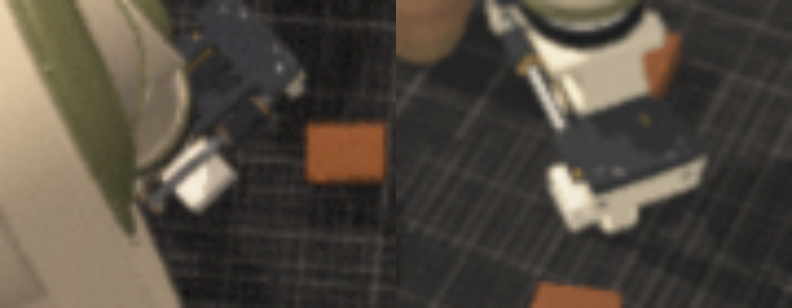

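The block sits between the fingers, at left-panel (200,180) and right-panel (620,210). I'll correct by 2 mm, close, then lift.

Scaled: -14 cm / 80 = -0.175, -12 cm / 80 = -0.15.

Call:
carry_out(targets="0.0013 -0.0025 0.0013 0 0.65;0.0013 -0.0025 0.0013 0 0.3;0.0013 -0.0025 0.0013 0 0.3;0.0013 -0.0025 0.0013 0 0.2;0.0013 -0.0025 0.0013 0 0.2;0.0013 -0.0025 0.0013 0 0.2;0.0013 -0.0025 0.0013 0 0.2;0.0013 -0.0025 0.0013 0 0.2;0.0013 -0.0025 -0.0125 0 0.2;0.0013 -0.0025 -0.05 0 0.2;0.0013 -0.0025 -0.1 0 0.2;0.0013 -0.0025 -0.15 0 0.2;0.0013 -0.0025 -0.175 0 0.2;0.0013 -0.0025 -0.175 0 0.2;0.0013 -0.0025 -0.175 0 0.2")

```text
t: 4.7
eef_pos: [0.5203, 0.2316, 0.1502]
eef_rot: [0.0, 0.915, 0.403, 0.0]
contact_force: [-0.4, 0.4, -0.8]
opening: 0.394
gripper_force: 30.0
```

```bash
python3 -c "
from h import *
o=get_obs();print(tomove([.580,-.062,.15]),o['opening'],o['gripper_force'])"
```

```text
(array([-1.762e+01,  2.423e+01,  1.000e-02]), 'tool-y yaw', np.float64(-42.47), 'tilt z', array([ 9.e-04,  3.e-04, -1.e+00])) 0.3944717374948865 29.978517293930054
```

Scaled: 24.2 cm / 80 = 0.3025, 22.6 cm / 80 = 0.2825, -0.546 rad / 3.1416 = -0.1738.

Call:
carry_out(targets="-0.03 0.04 0 -0.0318 0.2;-0.06 0.0813 0 -0.0637 0.2;-0.09 0.1225 0 -0.0955 0.2;-0.12 0.1625 0 -0.1273 0.2;-0.15 0.205 0 -0.1592 0.2;-0.18 0.2475 0 -0.1738 0.2;-0.205 0.2825 0 -0.1738 0.2;-0.22 0.3025 0 -0.1738 0.2;-0.22 0.3025 0 -0.1738 0.2;-0.22 0.3025 0 -0.1738 0.2;-0.22 0.3025 0 -0.1738 0.2;-0.22 0.3025 0 -0.1738 0.2")

```text
t: 5.9
eef_pos: [0.5798, -0.0597, 0.1494]
eef_rot: [-0.0, 0.772, 0.636, -0.0]
contact_force: [-0.1, 0.4, -0.7]
opening: 0.391
gripper_force: 30.0
```

```bash
python3 -c "
from h import *
print(tomove([.580,-.062,.022]))
a,_=capture('top');b,_=capture('side')
a=cv2.resize(a[180:260,250:350],None,fx=4,fy=4);b=cv2.resize(b[160:240,240:340],None,fx=4,fy=4);cv2.imwrite('pics/g2.png',np.hstack([a,b]))"
```

```text
(array([-0.22,  0.07, 12.74]), 'tool-y yaw', np.float64(-11.04), 'tilt z', array([-5.e-04,  5.e-04, -1.e+00]))
```

View pics/g2.png

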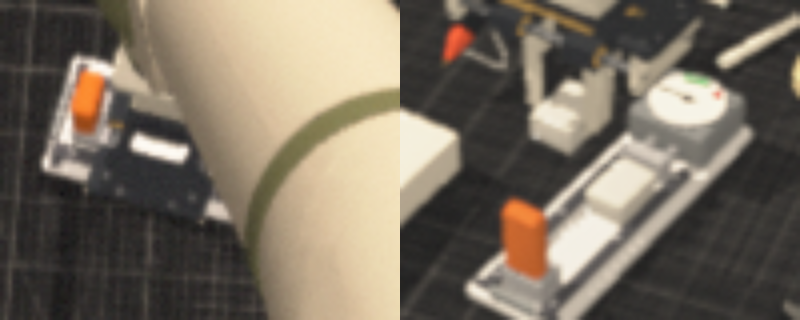

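Run:
```python
from h import *
th=np.radians(-101.1);ex=np.array([np.cos(th),np.sin(th)]);ey=np.array([-ex[1],ex[0]])
c=np.array([.5675,-.123]);s=np.arange(-45,46,3)
for n in('top','side'):
    g=cv2.cvtColor(np.load(n+'0.npz')['p'],cv2.COLOR_BGR2GRAY)
    for a,b in((-95,-65),(-65,-45)):
        I=0
        for x in range(a,b,3):
            P=np.array([[*(c+ex*x/1e3+ey*y/1e3),.019] for y in s]);uv=proj(n,P).astype(np.float32)
            I=I+cv2.remap(g,uv[:,0],uv[:,1],cv2.INTER_LINEAR).ravel().astype(float)
        print(n,a,b,*[f'{y}:{v/len(range(a,b,3)):.0f}' for y,v in zip(s,I)])
x=np.arange(-110,45,5)
for n in('top','side'):
    g=cv2.cvtColor(np.load(n+'0.npz')['p'],cv2.COLOR_BGR2GRAY)
    for z in(.034,.012):
        uv=proj(n,np.array([[*(c+ex*k/1e3),z] for k in x])).astype(np.float32)
        print(n,z,*[f'{k}:{v}' for k,v in zip(x,cv2.remap(g,uv[:,0],uv[:,1],cv2.INTER_LINEAR).ravel())])
```

```text
top -95 -65 -45:168 -42:195 -39:193 -36:161 -33:111 -30:94 -27:100 -24:152 -21:229 -18:245 -15:246 -12:246 -9:246 -6:247 -3:246 0:246 3:246 6:246 9:246 12:242 15:219 18:193 21:152 24:106 27:92 30:100 33:154 36:228 39:243 42:217 45:132
top -65 -45 -45:180 -42:201 -39:192 -36:151 -33:106 -30:94 -27:101 -24:155 -21:229 -18:245 -15:246 -12:246 -9:247 -6:247 -3:247 0:246 3:247 6:247 9:245 12:234 15:214 18:193 21:152 24:106 27:93 30:104 33:157 36:228 39:244 42:212 45:127
side -95 -65 -45:192 -42:180 -39:150 -36:110 -33:92 -30:101 -27:146 -24:208 -21:236 -18:240 -15:238 -12:236 -9:233 -6:233 -3:233 0:230 3:222 6:208 9:181 12:152 15:132 18:120 21:115 24:115 27:118 30:121 33:123 36:126 39:128 42:127 45:125
side -65 -45 -45:192 -42:177 -39:143 -36:106 -33:93 -30:105 -27:152 -24:212 -21:236 -18:240 -15:239 -12:239 -9:239 -6:239 -3:239 0:240 3:240 6:237 9:229 12:208 15:179 18:142 21:106 24:93 27:101 30:122 33:145 36:152 39:147 42:142 45:141
top 0.034 -110:189 -105:189 -100:244 -95:246 -90:246 -85:246 -80:246 -75:246 -70:246 -65:246 -60:246 -55:247 -50:247 -45:247 -40:247 -35:247 -30:247 -25:244 -20:242 -15:239 -10:239 -5:238 0:238 5:238 10:239 15:237 20:238 25:239 30:246 35:237 40:196
top 0.012 -110:176 -105:201 -100:245 -95:246 -90:246 -85:246 -80:247 -75:246 -70:246 -65:246 -60:247 -55:247 -50:247 -45:246 -40:246 -35:247 -30:247 -25:246 -20:241 -15:238 -10:238 -5:238 0:239 5:239 10:237 15:237 20:237 25:238 30:240 35:245 40:179
side 0.034 -110:113 -105:111 -100:144 -95:194 -90:215 -85:220 -80:220 -75:231 -70:229 -65:229 -60:224 -55:218 -50:211 -45:211 -40:217 -35:194 -30:187 -25:202 -20:227 -15:234 -10:232 -5:232 0:232 5:232 10:232 15:231 20:231 25:231 30:213 35:173 40:176
side 0.012 -110:142 -105:125 -100:122 -95:139 -90:189 -85:231 -80:240 -75:239 -70:239 -65:239 -60:239 -55:239 -50:239 -45:239 -40:239 -35:239 -30:240 -25:238 -20:215 -15:184 -10:185 -5:204 0:225 5:232 10:231 15:231 20:231 25:231 30:231 35:231 40:231
```

Call:
carry_out(targets="-0.0025 -0.0025 0.0375 0 0.2;-0.0025 -0.0025 0.075 0 0.2;-0.0025 -0.0025 0.1063 0 0.2;-0.0025 -0.0025 0.125 0 0.2;-0.0025 -0.0025 0.135 0 0.2;-0.0025 -0.0025 0.135 0 0.2;-0.0025 -0.0025 0.135 0 0.2")

```text
t: 6.7
eef_pos: [0.5781, -0.0627, 0.0422]
eef_rot: [0.0, 0.772, 0.635, 0.0]
contact_force: [-0.0, -0.4, -1.1]
opening: 0.392
gripper_force: 30.0
```

```bash
python3 -c "
from h import *
o=get_obs();print(tomove([.5775,-.0618,.0215]),o['contact_force'],o['eef_pos'])
b,_=capture('side');a,_=capture('top')
cv2.imwrite('pics/g3.png',np.hstack([cv2.resize(b[170:245,250:350],None,fx=4,fy=4),cv2.resize(a[180:255,250:350],None,fx=4,fy=4)]))"
```

```text
(array([ 0.07, -0.07,  2.07]), 'tool-y yaw', np.float64(-11.14), 'tilt z', array([ 6.e-04, -0.e+00, -1.e+00])) [-0.0407369  -0.35722083 -1.10211838] [ 0.57805395 -0.06265548  0.04215843]
```

View pics/g3.png

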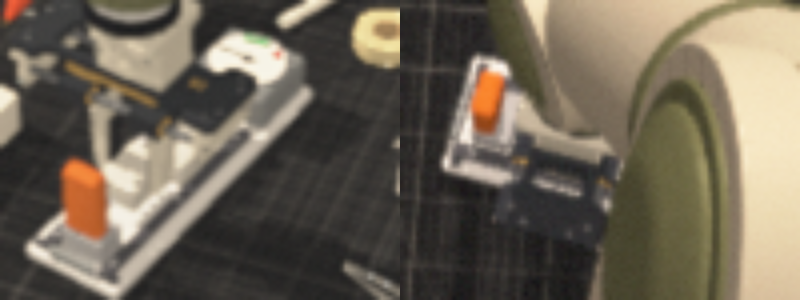

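The block hangs over the channel at side crop (125,175), clear of the handle at (83,200). I'll lower it slowly.

Scaled: 2 cm / 80 = 0.025, 1.9 cm / 80 = 0.0238.

Call:
carry_out(targets="0.0013 -0.0013 0.0075 0 0.2;0.0013 -0.0013 0.0138 0 0.2;0.0013 -0.0013 0.0175 0 0.2;0.0013 -0.0013 0.0213 0 0.2;0.0013 -0.0013 0.0238 0 0.2;0.0013 -0.0013 0.025 0 0.2;0.0013 -0.0013 0.025 0 0.2;0.0013 -0.0013 0.025 0 0.2")

```text
t: 7.6
eef_pos: [0.5769, -0.0618, 0.0216]
eef_rot: [-0.0, 0.773, 0.635, -0.0]
contact_force: [-0.1, -0.0, -0.9]
opening: 0.386
gripper_force: 30.0
```

Call:
carry_out(targets="0 0 0 0 0.42;0 0 0 0 0.46;0 0 0 0 0.5;0 0 0 0 0.55;0 0 0 0 0.55;0 0 0 0 0.55;0 0 -0.0125 0 0.55;0 0 -0.0375 0 0.55;0 0 -0.075 0 0.55;0 0 -0.125 0 0.55;0 0 -0.1625 0 0.55;0 0 -0.1625 0 0.55;0 0 -0.1625 0 0.55")

```text
t: 8.9
eef_pos: [0.5771, -0.0621, 0.1527]
eef_rot: [0.001, 0.773, 0.635, 0.001]
contact_force: [-0.2, 0.2, 0.4]
opening: 0.55
gripper_force: 0.0
```

```bash
python3 -c "
from h import *
b,d=capture('side')
cv2.imwrite('pics/g4.png',cv2.resize(b[165:245,245:350],None,fx=6,fy=6,interpolation=cv2.INTER_CUBIC))
uv,X=seg('side',b,d,(262,195,305,232),(0,0,130),(180,70,255),(.028,.042))
print(len(X),cv2.minAreaRect((X[:,:2]*1e3).astype(np.float32)))
# handle pose for push
uv,X=seg('side',b,d,(255,205,285,238),(3,150,100),(18,255,255),(.04,.12));print('handle',X.mean(0),X[:,2].max())
print(tomove([.5898,.003,.15]))"
```

```text
357 ((568.638916015625, -84.55122375488281), (199.50851440429688, 42.126163482666016), 78.72660064697266)
handle [0.58773758 0.00881757 0.07827617] 0.10333629816927796
(array([6.64, 0.04, 0.16]), 'tool-y yaw', np.float64(-11.19), 'tilt z', array([-1.e-04, -3.e-04, -1.e+00]))
```

View pics/g4.png

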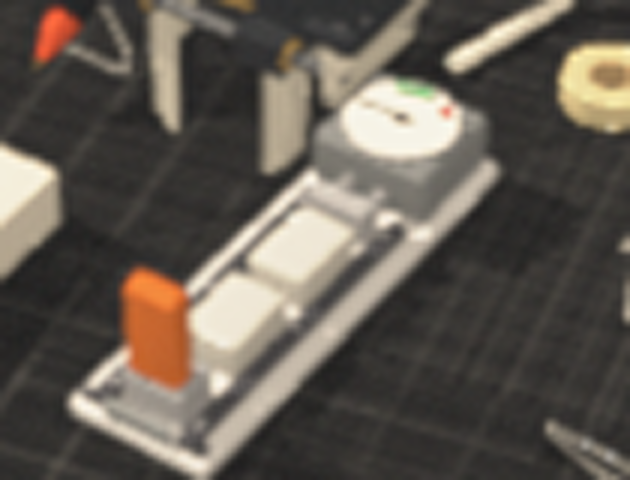

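Block_b now lies flat and square in the channel at (235,320), just ahead of the ram, with block_a at (305,245) and the needle at rest. Next I'll move over the handle and turn the tool so the fingers close along the jig's x.

Scaled: 6.5 cm / 80 = 0.0813, 4 cm / 80 = 0.05, 0.98 rad / 3.1416 = 0.3119.

Call:
carry_out(targets="0.025 0 -0.0125 0.0446 0.55;0.05 0 -0.0125 0.0891 0.55;0.0813 0 -0.0125 0.1337 0.55;0.0813 0 -0.0125 0.1783 0.55;0.0813 0 -0.0125 0.2228 0.55;0.0813 0 -0.0125 0.2674 0.55;0.0813 0 -0.0125 0.3119 0.55;0.0813 0 -0.0125 0.3565 0.55;0.0813 0 -0.0125 0.4011 0.55;0.0813 0 -0.0125 0.4456 0.55;0.0813 0 -0.0125 0.4775 0.55;0.0813 0 -0.0125 0.4997 0.55;0.0813 0 -0.0125 0.4997 0.55;0.0813 0 -0.0125 0.4997 0.55")

```text
t: 10.35
eef_pos: [0.589, 0.0021, 0.1607]
eef_rot: [0.0, 0.995, -0.096, -0.001]
contact_force: [-0.1, -0.0, 0.5]
opening: 0.554
gripper_force: 0.0
```

```bash
python3 -c "
from h import *
print(tomove([.5898,.002,.062]),get_obs()['eef_pos'])"
```

```text
(array([ 0.1 , -0.01,  9.87]), 'tool-y yaw', np.float64(-100.98), 'tilt z', array([-1.8e-03, -5.0e-04, -1.0e+00])) [0.58898274 0.00211628 0.16066444]
```

Call:
carry_out(targets="0 0 0.0375 0 0.55;0 0 0.0625 0 0.55;0 0 0.0875 0 0.55;0 0 0.1063 0 0.55;0 0 0.1188 0 0.55;0 0 0.1225 0 0.55;0 0 0.1225 0 0.55;0 0 0.1225 0 0.4;0 0 0.1225 0 0.3;0 0 0.1225 0 0.2;0 0 0.1225 0 0.1;0 0 0.1225 0 0.1;0 0 0.1225 0 0.1;0 0 0.1225 0 0.1")

```text
t: 11.75
eef_pos: [0.5895, 0.0014, 0.0639]
eef_rot: [0.0, 0.995, -0.097, 0.0]
contact_force: [-1.5, -4.2, 5.1]
opening: 0.192
gripper_force: 30.0
```

```bash
python3 -c "
from h import *
o=get_obs();print(o['eef_pos'],o['contact_force'],o['opening'],o['gripper_force'])
b,d=capture('side')
cv2.imwrite('pics/g5.png',cv2.resize(b[165:245,245:350],None,fx=6,fy=6,interpolation=cv2.INTER_CUBIC))"
```

```text
[0.58953702 0.00144173 0.06388964] [-1.48232182 -4.15045515  5.11802074] 0.19185143339221947 29.989745020866394
```

View pics/g5.png

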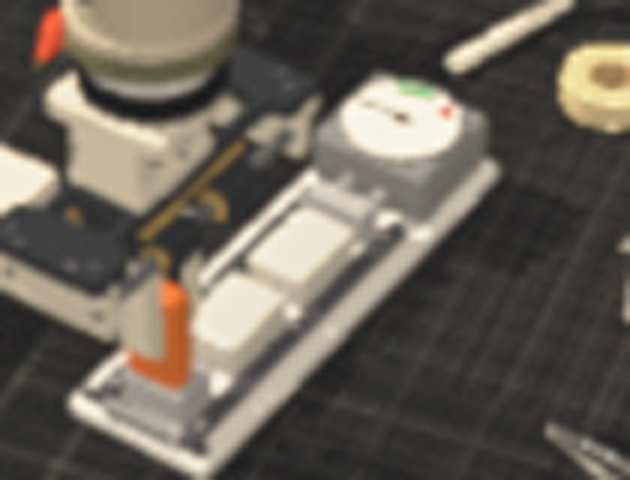

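The handle is pinched (opening equals 18 mm) and the needle is at rest. I'll push 38 mm first, then creep.

Scaled: 3.8 cm / 80 = 0.0475, 3.7 cm / 80 = 0.0463.

Call:
carry_out(targets="0 0.005 0 0 0.1;0 0.01 0 0 0.1;0 0.015 0 0 0.1;0 0.02 0 0 0.1;0 0.025 0 0 0.1;0 0.03 0 0 0.1;0 0.035 0 0 0.1;0 0.04 0 0 0.1;0 0.0438 0 0 0.1;0 0.0463 0 0 0.1;0 0.0475 0 0 0.1;0 0.0475 0 0 0.1;0 0.0475 0 0 0.1")

```text
t: 13.1
eef_pos: [0.5824, -0.0337, 0.0639]
eef_rot: [-0.001, 0.995, -0.096, 0.0]
contact_force: [-1.4, 3.5, 5.9]
opening: 0.192
gripper_force: 30.0
```

```bash
cat > st.py <<'E'
from h import *
o=get_obs();ex=np.array([np.cos(np.radians(-101.1)),np.sin(np.radians(-101.1))])
print('travel mm',(o['eef_pos'][:2]-[.5895,.0014])@ex*1e3,'F along',o['contact_force'][:2]@ex,o['contact_force'].round(1),'open',o['opening'],'t',o['t'])
E
python3 st.py
```

```text
travel mm 35.85079040375794 F along -3.192014537214934 [-1.4  3.5  5.9] open 0.192079037885938 t 13.1
```

Call:
carry_out(targets="0 0.0013 0 0 0.1;0 0.0025 0 0 0.1;0 0.0038 0 0 0.1;0 0.005 0 0 0.1;0 0.0063 0 0 0.1;0 0.0075 0 0 0.1;0 0.0088 0 0 0.1;0 0.0088 0 0 0.1;0 0.0088 0 0 0.1")

```text
t: 14.0
eef_pos: [0.5812, -0.0398, 0.0639]
eef_rot: [-0.001, 0.995, -0.096, 0.0]
contact_force: [-1.0, 5.1, 5.8]
opening: 0.193
gripper_force: 30.0
```

```bash
python3 st.py
```

```text
travel mm 42.05728734493686 F along -4.832023159119473 [-1.   5.1  5.8] open 0.19336890622997954 t 14.0
```

Scaled: 0.6 cm / 80 = 0.0075, 0.5 cm / 80 = 0.0063.

Call:
carry_out(targets="0 0.0013 0 0 0.1;0 0.0025 0 0 0.1;0 0.0038 0 0 0.1;0 0.005 0 0 0.1;0 0.0063 0 0 0.1;0 0.0075 0 0 0.1;0 0.0075 0 0 0.1;0 0.0075 0 0 0.1;0 0.0075 0 0 0.1")

```text
t: 14.9
eef_pos: [0.5803, -0.044, 0.0639]
eef_rot: [-0.002, 0.995, -0.095, 0.0]
contact_force: [-0.5, 11.3, 4.3]
opening: 0.188
gripper_force: 30.0
```

```bash
python3 st.py; python3 -c "
from h import *
b,d=capture('side')
cv2.imwrite('pics/g6.png',cv2.resize(b[165:245,245:350],None,fx=6,fy=6,interpolation=cv2.INTER_CUBIC))"
```

```text
travel mm 46.29166182625412 F along -10.982855181868434 [-0.5 11.3  4.3] open 0.1883546052950946 t 14.9
```

View pics/g6.png

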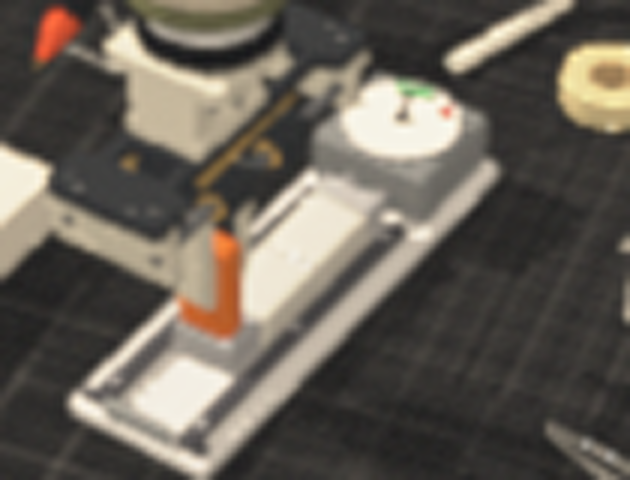

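The blocks are end to end, and the needle at (405,95) stands just at the start of the green. Force suggests about 6 mm of pad travel. I'll add a little and hold.

Scaled: 0.2 cm / 80 = 0.0025, 0.15 cm / 80 = 0.0019.

Call:
carry_out(targets="0 0.0006 0 0 0.1;0 0.0013 0 0 0.1;0 0.0019 0 0 0.1;0 0.0025 0 0 0.1;0 0.0025 0 0 0.1;0 0.0025 0 0 0.1;0 0.0025 0 0 0.1;0 0.0025 0 0 0.1;0 0.0025 0 0 0.1;0 0.0025 0 0 0.1")

```text
t: 15.95
eef_pos: [0.5801, -0.0452, 0.0639]
eef_rot: [-0.002, 0.995, -0.095, 0.0]
contact_force: [-0.9, 13.8, 5.7]
opening: 0.198
gripper_force: 30.1
```

```bash
python3 st.py; python3 -c "
from h import *
b,d=capture('side')
cv2.imwrite('pics/g7.png',cv2.resize(b[165:245,245:350],None,fx=7,fy=7,interpolation=cv2.INTER_CUBIC))"
```

```text
travel mm 47.51932445092775 F along -13.319380479127982 [-0.9 13.8  5.7] open 0.19816421864987513 t 15.95
```

View pics/g7.png

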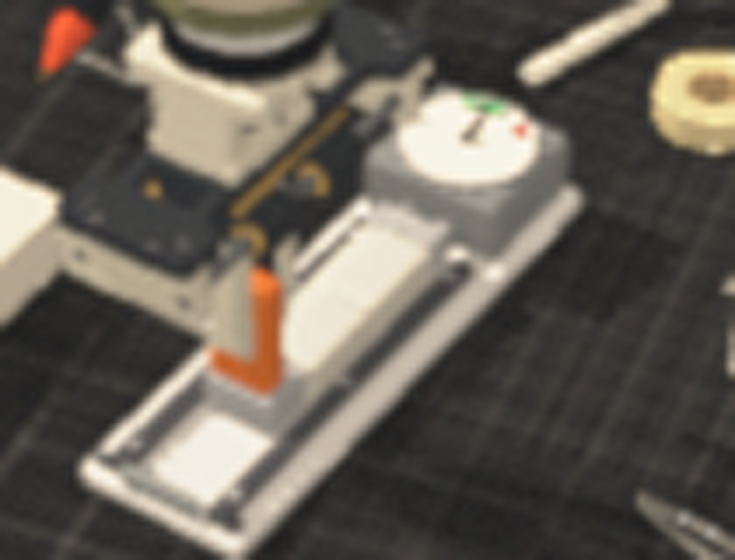

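The needle points to (482,118), in mid-green, and force puts the pad at about 7.5 mm. I'll hold here.

Call:
carry_out(targets="0 0 0 0 0.1;0 0 0 0 0.1;0 0 0 0 0.1;0 0 0 0 0.1;0 0 0 0 0.1;0 0 0 0 0.1;0 0 0 0 0.1;0 0 0 0 0.1;0 0 0 0 0.1;0 0 0 0 0.1;0 0 0 0 0.1;0 0 0 0 0.1;0 0 0 0 0.1;0 0 0 0 0.1;0 0 0 0 0.1;0 0 0 0 0.1;0 0 0 0 0.1;0 0 0 0 0.1;0 0 0 0 0.1;0 0 0 0 0.1")

```text
t: 18.0
eef_pos: [0.5801, -0.0451, 0.0639]
eef_rot: [-0.002, 0.995, -0.095, 0.0]
contact_force: [0.5, 13.7, 5.9]
opening: 0.192
gripper_force: 30.1
```

Call:
carry_out(targets="0 0 0 0 0.1;0 0 0 0 0.1;0 0 0 0 0.1;0 0 0 0 0.1;0 0 0 0 0.1;0 0 0 0 0.1;0 0 0 0 0.1;0 0 0 0 0.1;0 0 0 0 0.1;0 0 0 0 0.1;0 0 0 0 0.1;0 0 0 0 0.1;0 0 0 0 0.1;0 0 0 0 0.1;0 0 0 0 0.1")

```text
t: 19.5
eef_pos: [0.5801, -0.0451, 0.0639]
eef_rot: [-0.002, 0.995, -0.095, 0.0]
contact_force: [-0.7, 13.8, 5.8]
opening: 0.192
gripper_force: 30.1
```

```bash
python3 st.py; python3 -c "
from station import *
print(sign_off())"
```

```text
travel mm 47.48953064442231 F along -13.426297027164258 [-0.7 13.8  5.8] open 0.19220209832859478 t 19.5
the job is handed in; nothing more can be done
None
```

I laid the loose block in the channel, squeezed both blocks against the pad with the needle in mid-green for over 3 s (pad back about 7.5 mm by force), and handed the job in at 19.5 s still holding the handle pushed; no verdict came back.

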